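# Clamp the log slice through the hand windows of the chip hood

### The arm

A 6-joint arm with a two-finger parallel gripper is mounted at the origin on the work surface. World frame = base frame: x ahead of the robot, y to its left, z up, the work surface at z = 0. Lengths are in m, angles in degrees, forces in N, time in s.
With the tool pointing down it reaches from about 0.3 to 0.875 m from the base axis. Payload 6.4 kg.
Tool frame: the origin (TCP) lies between the finger pads; the fingertips stand 17 mm ahead of it and the grasp point (between the pads) lies 2 mm behind it; z points along the fingers, y is the line along which they close (so a half turn about z gives the same grasp; the last joint's range is limited). The gripper opens to 88 mm and grips with 3 to 60 N. Pads are 18 mm wide; open, the fingers measure 123 mm over their backs; the gripper's body (75 mm by 187 mm) begins 45 mm behind the grasp point.
Start: joints at [-86.362, 10.359, 92.074, -0, 77.567, -11.82], TCP at [0.153, -0.554, 0.256] pointing down, gripper open.
Joint ranges: [-171.53, 171.53], [-51.25, 118.39], [17.06, 147.69], [-65.23, 245.23], [0, 150.52], [-178.68, 178.68]. Speed limits (degrees/s): [147.25, 147.25, 172.46, 180, 180, 180].

### API

Orientations are given as a 3x3 rotation matrix whose columns are the frame's x, y, z axes.
In Python, from cell import monitor, eyes, manip gives the robot as it stands.
- The arm moves only by the tool carry_out, never from a script. Its argument "targets" is text: rows parted by semicolons, each of 7 numbers parted by spaces: the turn, a rotation vector about the tool's x, y, z in degrees, then the shift along the tool's x, y, z in m, then the finger opening in m, from 0 to 0.0881. In form: rx ry rz dx dy dz gripper; .... A call has 1 to 5 rows; each row shifts and turns the commanded pose from where the row before left it, along the tool's axes as they then stand; what a row does not reach is not made up. A row lasts 1/12 s, in which the tool goes at most 41.7 mm and 7.16 degrees, less where a joint would pass 70% of its speed; a pose out of reach is approached as far as the arm can. A call is refused whole if a number of a shift passes 0.0417 or a number of a turn 7.16, either way. A call with a gripper value outside its range is refused whole. The fingers move at their own pace and stop on an object; "squeeze" is the grip in N (left out, the last holds). Time passes only in rows, so rows that do not move let the fingers close. It gives the time, the measured TCP pose, the force, the opening and the grip force at its end, in the units of the state.
- monitor.sense(): the state, without advancing time (a new reading comes with each control period).
- eyes.read_camera(name): name is "scene" or "side" or "wrist"; returns a dict with "frame" (480x640x3 uint8, red, green, blue), "range_z" (480x640 float32, m along the optical axis (not along the pixel's ray), 0 where there is no reading), "K" (3x3 intrinsics, pixels), "rvec" (rotation vector, rad) and "tvec" (3), from world to camera coordinates, as OpenCV has them. Camera axes: x right, y down, z forward; pixel columns grow to the right and rows downward; lengths in m; the calibration is good to about 2 mm. A picture is of the moment at which its call begins.
- manip.finish_job(): hands the job in; it is judged then, once.
The state is a dict: "time_s": time; "joint_pos": joint angles; "qvel": joint speeds; "tau": joint torques, N m; "eef_pos": TCP position; "eef_rot": TCP orientation; "wrist_force": force on the tool from outside, world axes, zero at the start; "moment": the same for the moment, N m; "finger_gap": opening from 0.0 (shut) to 1.0 (fully open); "finger_force": force on a finger pad.
Only numpy, scipy, OpenCV 4.12 (cv2) and the standard library are available. Lean on these libraries where they do the work, as an engineer would, in place of code of your own. Each camera call takes 0.05 s, during which the arm holds its last target. There are 200 camera calls.

### The job

Clamp the log slice for carving: reach in through the hand windows in the top of the clear chip hood and press both clamp levers, left and right, fully down with the fingertips until each lies level on its stop and its rubber foot holds the slice. Do not touch the hood or its window edges, do not pull the levers up, and leave the log slice and the tools and figures around it where they are. Then take the hand out, clear of everything.

Things in the scene. Friction and masses are not known exactly. Their poses are not given: they have to be found in the camera images.
- hood: fixed chip hood on its plywood board: aluminium frame and clear panes (solid, 4 mm), 284 x 504 mm in plan and 175 mm high (window edging to 179 mm), closed on all sides and on top except for two hand windows in the flat top, one left and one right; board 320 x 540 x 18 mm belongs to it. A black extraction spigot sticks out 53 mm at the back (+x). Origin: centre of the board's underside on the work surface; x to the back, y to the left, z up.
- left_lever (a joint): hinge of the left clamp's lever, rad: 0 = pressed fully down, lever level, clamp locked on its stop; larger = lever tip higher. It starts part open, 0.35 to 0.55 (20 to 32 deg above level). It stays where it is left; friction resists with 0.35 N m, plus the foot spring at the end (about 7, then 12 N at the grip).
- left_grip (a point): point on the upper surface of the left lever's black plastic grip, 55 mm from the pivot; it moves with the lever. The lever sticks out from its pivot towards the left side of the hood (+y of the hood): a flat steel strip, then a round grip 18 mm thick that spans 28 to 85 mm from the pivot (85 mm = its free end).
- left_pivot (a point): fixed pivot axis of the left lever, 113 mm above the work surface, on the axis of the level lever. With the lever fully down the grip's upper surface is 9 mm above this height and grip point and pivot are 55 mm apart horizontally. x axis of this point: from the lever's end towards the log slice.
- left_window (a point): centre of the left hand window, at the upper face of its black rubber edging (179 mm above the work surface). The free opening is level, 130 mm along the hood's x and 140 mm along the hood's y, edging 8 mm wide and 10 mm tall. The lever's grip lies under it, wholly below the pane.
- left_bar: hold-down bar of the left clamp with an upright spindle and a sprung round rubber foot 18 mm across; linked to the lever: it swings down as the lever goes down and its foot meets the log slice in the last 5 deg of the lever and holds it with about 4 N when the lever is fully down. Origin at its hinge.
- right_lever (a joint): hinge of the right clamp's lever, rad: 0 = pressed fully down, lever level, clamp locked on its stop; larger = lever tip higher. It starts part open, 0.35 to 0.55 (20 to 32 deg above level). It stays where it is left; friction resists with 0.35 N m, plus the foot spring at the end (about 7, then 12 N at the grip).
- right_grip (a point): point on the upper surface of the right lever's black plastic grip, 55 mm from the pivot; it moves with the lever. The lever sticks out from its pivot towards the right side of the hood (-y of the hood): a flat steel strip, then a round grip 18 mm thick that spans 28 to 85 mm from the pivot (85 mm = its free end).
- right_pivot (a point): fixed pivot axis of the right lever, 113 mm above the work surface, on the axis of the level lever. With the lever fully down the grip's upper surface is 9 mm above this height and grip point and pivot are 55 mm apart horizontally. x axis of this point: from the lever's end towards the log slice.
- right_window (a point): centre of the right hand window, at the upper face of its black rubber edging (179 mm above the work surface). The free opening is level, 130 mm along the hood's x and 140 mm along the hood's y, edging 8 mm wide and 10 mm tall. The lever's grip lies under it, wholly below the pane.
- right_bar: hold-down bar of the right clamp with an upright spindle and a sprung round rubber foot 18 mm across; linked to the lever: it swings down as the lever goes down and its foot meets the log slice in the last 5 deg of the lever and holds it with about 4 N when the lever is fully down. Origin at its hinge.
- blank: the work: loose round log slice, 150 mm across, 40 mm thick, with bark and a tree relief begun on it, flat on a 20 mm plywood pad on the board in the middle of the hood between the two clamps. Origin: centre of its underside.
- gouge: bystander: carving gouge with blue handle, 200 mm long, 20 mm thick, lying on the board inside the hood behind the log slice. Origin: on its underside near the middle.
- mallet: bystander: round wooden carver's mallet, 205 mm tall, 94 mm across, standing head down on the table to the left of the hood. Origin: centre of its underside.
- tree: bystander: small turned wooden tree on a round foot, 145 mm tall, 80 mm across, standing on the table to the right of the hood. Origin: centre of its underside.

How it is judged:
By the outcome, as a careful person would: the job done as asked, in the order asked, and still so for the second after the job is handed in, with the robot touching nothing.
It also fails if it takes over 48 s, if anything falls off the work surface, if the arm or the gripper's body presses on something with over 40 N, if the wrist force passes 120 N, or if a joint passes its speed limit or range.

## Working session

There is one attempt and no reset: what is moved stays moved. The work goes in short steps, Python scripts to look and compute and a tool call to move; the robot and the scene stay as the last step left them, time stands still between calls to the robot, and variables do not carry over. Pictures are saved under pics/ and viewed, at most 10 in all, crops included, and the job is handed in when it is done.

Besides the shell and the picture viewer there is one more tool, called after "Call:" as name(argument=value, ...) on one line, values as JSON. carry_out: Moves the arm, as the interface text tells. Its arguments: {"type":"object","properties":{"targets":{"type":"string"},"squeeze":{"type":"number"}},"required":["targets"]}

```bash
mkdir -p pics; cat > h.py <<'E'
import numpy as np,cv2
from cell import monitor,eyes,manip
def cam(n):
    c=eyes.read_camera(n); np.savez(f'{n}.npz',**c); return c
def W(c,u,v,z=None):
    "pixel->world; by depth, or on plane height z"
    R=cv2.Rodrigues(np.array(c['rvec'],float))[0]; t=np.array(c['tvec'],float).ravel()
    r=np.linalg.inv(c['K'])@[u,v,1.]
    o=-R.T@t; d=R.T@r
    s=float(np.median([x for x in c['range_z'][v-1:v+2,u-1:u+2].ravel() if x>0] or [0])) if z is None else (z-o[2])/d[2]
    return o+s*d
E
python3 - <<'E'
from h import *
for n in('scene','side'):
    c=cam(n); cv2.imwrite(f'pics/{n}1.png',c['frame'][...,::-1])
    print(n,W(c,320,240), -cv2.Rodrigues(np.array(c['rvec'],float))[0].T@np.array(c['tvec']).ravel())
print(monitor.sense())
E
```

```text
scene [0.63252941 0.10346306 0.1757964 ] [1.33675865 0.46813817 1.12112877]
side [0.57153113 0.11942239 0.17850509] [0.40370538 1.26480971 0.9745407 ]
{'time_s': 0.1, 'joint_pos': array([-8.63607429e+01,  1.03980834e+01,  9.21239303e+01,  6.39180228e-04,
        7.75667892e+01, -1.18192583e+01]), 'qvel': array([-0.00993177, -0.0811565 , -0.19590555,  0.03474338, -0.00858251,
       -0.05715222]), 'tau': array([ 6.24239947e-04, -4.34818482e+01, -3.42695725e+01,  7.03590503e-02,
        3.39953019e-02, -4.06081074e-05]), 'eef_pos': array([ 0.15326085, -0.553745  ,  0.25491266]), 'eef_rot': array([[ 9.63824350e-01,  2.66538206e-01, -8.75068201e-05],
       [ 2.66538018e-01, -9.63823163e-01,  1.54746886e-03],
       [ 3.28118473e-04, -1.51481206e-03, -9.99998799e-01]]), 'wrist_force': array([-0.05545557,  0.8053548 ,  0.67528932]), 'moment': array([-0.00375504, -0.0252108 ,  0.0171218 ]), 'finger_force': 0.0, 'finger_gap': 0.9980393698841228}
```

View pics/scene1.png

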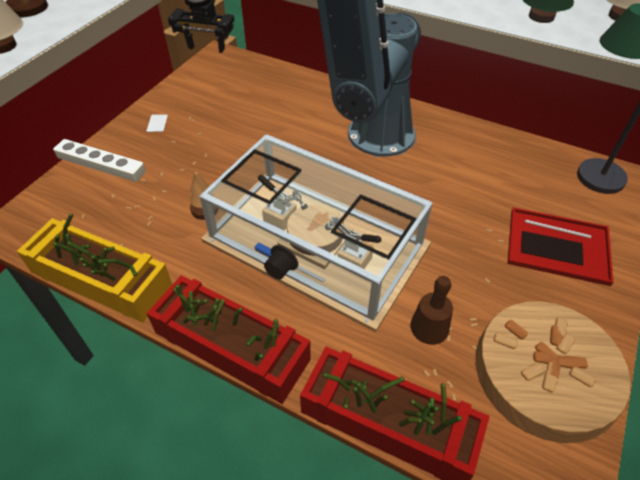

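View pics/side1.png

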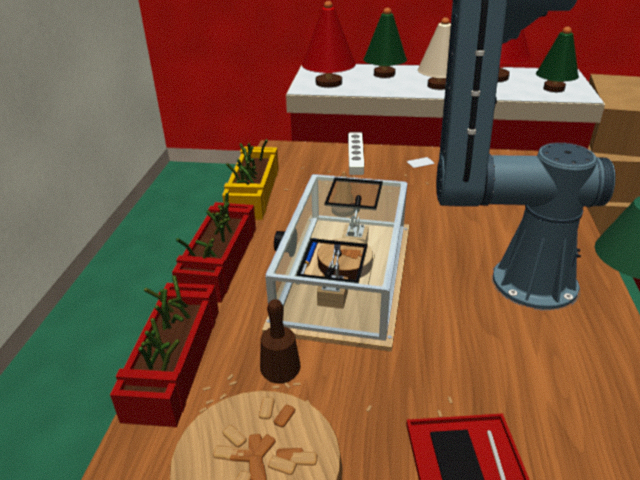

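The scene view shows the hood at about (200–430, 135–325), with the right window at (262,175) and the left at (375,225). The mallet is at (433,315) and the tree at (198,195). I'll enlarge both views.

```bash
python3 - <<'E'
from h import *
for n,(x,y,w,h) in dict(scene=(195,130,240,180),side=(260,165,160,120)).items():
    f=np.load(n+'.npz')['frame'][y:y+h,x:x+w,::-1]; k=800/w
    cv2.imwrite(f'pics/{n}2.png',cv2.resize(f,(800,600),interpolation=cv2.INTER_CUBIC))
E
```

```text
(no output)
```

View pics/scene2.png

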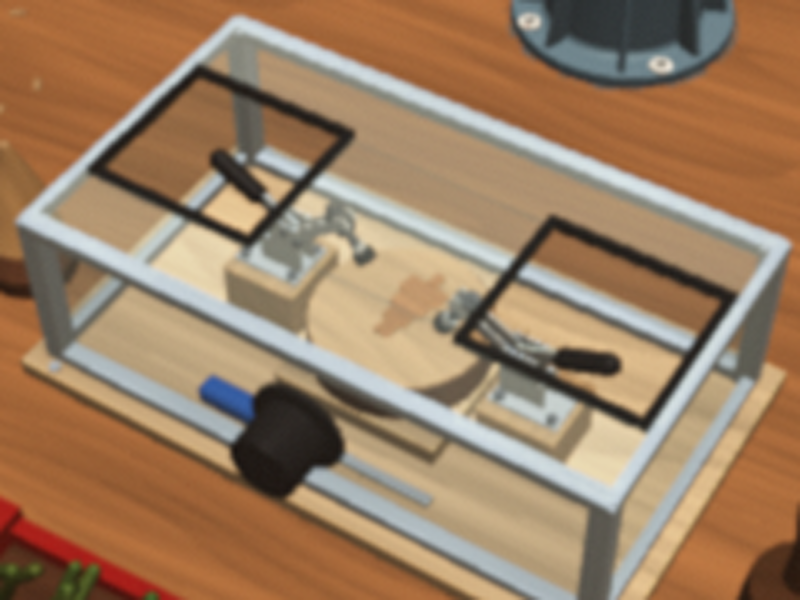

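View pics/side2.png

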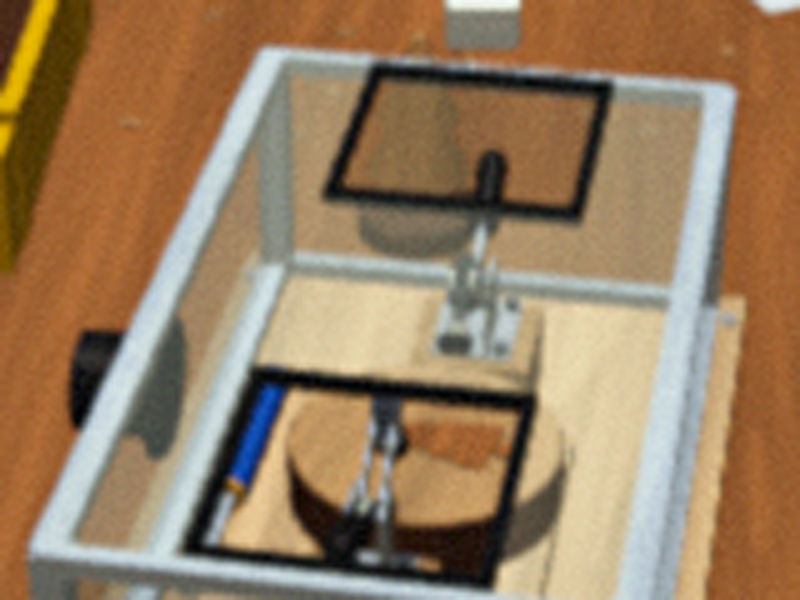

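The enlarged crops show the windows' outer edging corners:
- **Right window, scene crop:** (200,68), (355,132), (250,245), (92,168).
- **Left window, scene crop:** (553,215), (735,297), (650,428), (457,338).

The right grip runs from its tip at (217,157) to (262,195). The left grip runs from its tip at (618,363) to (555,358). In the side crop the right grip is at (490,155–200).

```bash
python3 - <<'E'
from h import *
S=np.load('scene.npz');D=np.load('side.npz')
s=lambda p:(p[0]/800*240+195-.35,p[1]/800*240+130-.35)
d=lambda p:(p[0]/5+260-.4,p[1]/5+165-.4)
P={}
for nm,c,f,q in [('R',S,s,[(200,68),(355,132),(250,245),(92,168)]),('L',S,s,[(553,215),(735,297),(650,428),(457,338)]),
 ('R',D,d,[(372,64),(612,82),(580,220),(325,195)]),('L',D,d,[(255,368),(535,395),(492,588),(185,548)])]:
    w=np.array([W(c,*f(p),z=.179) for p in q]); print(nm,w[:,:2].round(3).tolist(),'c',w.mean(0).round(4)); P.setdefault(nm,[]).append(w.mean(0))
L=np.mean(P['L'],0);R=np.mean(P['R'],0); v=(L-R)[:2]; th=np.degrees(np.arctan2(-v[0],v[1])); print('L',L,'R',R,'yaw',th,'dist',np.hypot(*v))
y=v/np.hypot(*v); x=np.array([y[1],-y[0]]); C=(L+R)[:2]/2; np.savez('hood.npz',x=x,y=y,C=C)
def pr(c,p):
    K=c['K']; return cv2.projectPoints(np.array([p]),c['rvec'].astype(float),c['tvec'].astype(float),K,None)[0].ravel()
def tri(a,b):
    Ms=[c['K']@np.c_[cv2.Rodrigues(c['rvec'].astype(float))[0],c['tvec'].ravel()] for c in(S,D)]
    X=cv2.triangulatePoints(*Ms,np.array(s(a)).reshape(2,1),np.array(d(b)).reshape(2,1)).ravel(); return X[:3]/X[3]
for n,a,b in [('Rtip',(217,157),(492,157)),('Rin',(262,195),(489,203)),('Rfoot',(363,255),(455,345)),('Lfoot?',(445,320),(405,440)),('Ltip?',(618,363),(350,535)),('Ltip2',(618,363),(388,400))]:
    X=tri(a,b); r=X[:2]-C; e=[np.linalg.norm(pr(S,X)-s(a)),np.linalg.norm(pr(D,X)-d(b))]
    print(n,X.round(3),'hood',(r@x).round(3),(r@y).round(3),np.round(e,1))
E
```

```text
R [[0.435, -0.2], [0.443, -0.051], [0.588, -0.06], [0.574, -0.211]] c [ 0.51   -0.1308  0.179 ]
L [[0.454, 0.125], [0.469, 0.276], [0.609, 0.269], [0.598, 0.116]] c [0.5324 0.1966 0.179 ]
R [[0.574, -0.213], [0.43, -0.204], [0.441, -0.046], [0.582, -0.058]] c [ 0.5067 -0.1302  0.179 ]
L [[0.596, 0.115], [0.454, 0.123], [0.464, 0.278], [0.607, 0.264]] c [0.5302 0.195  0.179 ]
L [0.53126315 0.19582899 0.179     ] R [ 0.50834914 -0.13053372  0.179     ] yaw -4.016160450956641 dist 0.3271661224470586
Rtip [ 0.497 -0.148  0.155] hood -0.01 -0.182 [0.4 0.3]
Rin [ 0.499 -0.108  0.143] hood -0.011 -0.142 [2.9 2.4]
Rfoot [ 0.505 -0.012  0.115] hood -0.012 -0.045 [0.1 0.1]
Lfoot? [0.526 0.071 0.106] hood 0.003 0.039 [1.  0.8]
Ltip? [0.538 0.216 0.152] hood 0.006 0.184 [1.9 1.7]
Ltip2 [0.541 0.208 0.198] hood 0.009 0.176 [15.5 14. ]
```

Call:
carry_out(targets="0 0 -7 0.031 -0.022 0 0; 0 0 -7 0.0335 -0.018 0 0; 0 0 -7 0.0354 -0.0138 0 0; 0 0 -7 0.0368 -0.0094 0 0; 0 0 -7 0.0377 -0.0048 0 0", squeeze=20)

```text
time_s: 0.52
eef_pos: [0.2741, -0.4053, 0.2553]
eef_rot: [[0.632, 0.775, -0.0], [0.775, -0.632, 0.001], [0.001, -0.001, -1.0]]
wrist_force: [0.6, -0.3, 1.0]
finger_gap: 0.645
finger_force: 0.0
```

Call:
carry_out(targets="0 0 -7 0.038 0 0 0; 0 0 -7 0.0377 0.0044 0 0; 0 0 -7 0.0369 0.009 0 0; 0 0 -7 0.0355 0.0134 0 0; 0 0 -7 0.0336 0.0177 0 0")

```text
time_s: 0.93
eef_pos: [0.3944, -0.2583, 0.2555]
eef_rot: [[0.073, 0.997, -0.0], [0.997, -0.073, 0.0], [0.0, -0.0, -1.0]]
wrist_force: [0.8, -0.3, 0.1]
finger_gap: 0.263
finger_force: 0.0
```

Call:
carry_out(targets="0 0 0 0.0312 0.0216 0 0; 0 0 0 0.0312 0.0216 0 0; 0 0 0 0.0312 0.0216 0 0; 0 0 0 0 0 0 0")

```text
time_s: 1.27
eef_pos: [0.4684, -0.1669, 0.2555]
eef_rot: [[0.073, 0.997, 0.001], [0.997, -0.073, 0.002], [0.002, 0.001, -1.0]]
wrist_force: [-1.0, 0.1, 0.1]
finger_gap: 0.009
finger_force: 0.0
```

```bash
cat >> h.py <<'E'
def go(xy):
    s=monitor.sense(); R=np.array(s['eef_rot']); h=np.load('hood.npz')
    yd=np.r_[h['x'],0]; z=np.array([0,0,-1.]); T=np.c_[np.cross(yd,z),yd,z]
    from scipy.spatial.transform import Rotation as Q
    print('pos',s['eef_pos'].round(4),'d_tool',(R.T@(np.r_[xy,s['eef_pos'][2]]-s['eef_pos'])).round(4),'rotvec',Q.from_matrix(R.T@T).as_rotvec(degrees=True).round(2),'F',s['wrist_force'].round(1),s['time_s'],s['joint_pos'].round(0))
E
python3 - <<'E'
from h import *
go([.4971,-.1332])
c=cam('wrist'); cv2.imwrite('pics/w1.png',c['frame'][...,::-1])
E
```

```text
pos [ 0.4684 -0.1669  0.2555] d_tool [0.0357 0.0262 0.0001] rotvec [ 0.05 -0.13 -0.2 ] F [-1.   0.1  0.1] 1.2667 [-33.   0. 103.   0.  77. -29.]
```

View pics/w1.png

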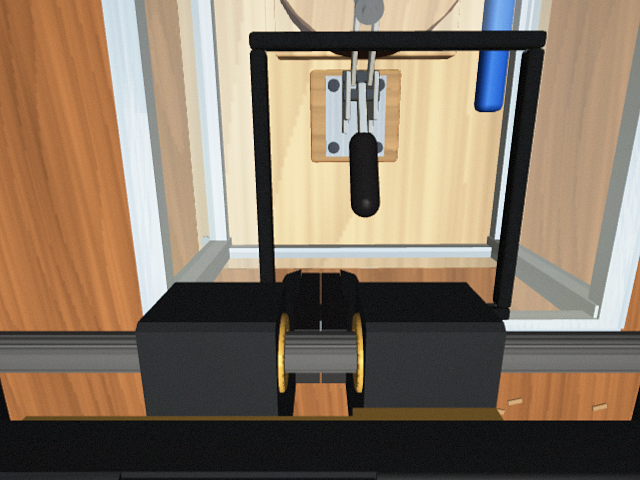

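The wrist view shows the right grip with its free end at (365,212) and its inner end at (363,138). The far edging of the window has its outer corners at (250,33) and (546,32).

```bash
python3 - <<'E'
from h import *
c=np.load('wrist.npz');h=np.load('hood.npz')
for n,u,v,z in [('far l',250,33,.179),('far r',546,32,.179),('tip',365,203,None),('mid',364,175,None),('inner',363,142,None)]:
    p=W(c,u,v,z); r=p[:2]-h['C']; print(n,p.round(4),'hood',(r@h['x']).round(4),(r@h['y']).round(4))
E
```

```text
far l [ 0.4428 -0.0539  0.179 ] hood -0.0708 -0.0917
far r [ 0.5851 -0.0639  0.179 ] hood 0.0719 -0.0918
tip [ 0.4965 -0.1452  0.1586] hood -0.0108 -0.179
mid [ 0.4975 -0.1297  0.1506] hood -0.0109 -0.1635
inner [ 0.499  -0.1108  0.1391] hood -0.0107 -0.1445
```

Call:
carry_out(targets="0 0 -0.2 0.0155 0.013 0 0; 0 0 0 0.0152 0.0132 0 0; 0 0 0 0 0 0.025 0; 0 0 0 0 0 0.03 0; 0 0 0 0 0 0.01 0")

```text
time_s: 1.73
eef_pos: [0.4918, -0.1432, 0.1869]
eef_rot: [[0.076, 0.997, -0.005], [0.997, -0.076, 0.002], [0.002, -0.005, -1.0]]
wrist_force: [-0.6, 0.1, -1.6]
finger_gap: 0.006
finger_force: 0.0
```

Call:
carry_out(targets="0 0 0 0 0 0 0; 0 0 0 0 0 0.006 0; 0 0 0 0 0 0.006 0; 0 0 0 0 0 0.006 0; 0 0 0 0 0 0.006 0")

```text
time_s: 2.15
eef_pos: [0.4958, -0.146, 0.1689]
eef_rot: [[0.076, 0.997, 0.004], [0.997, -0.076, -0.005], [-0.005, 0.005, -1.0]]
wrist_force: [-0.6, -6.0, 8.7]
finger_gap: 0.004
finger_force: 3.9
```

Call:
carry_out(targets="0 0 0 0.002 0 0.005 0; 0 0 0 0.002 0 0.005 0; 0 0 0 0 0 0.005 0; 0 0 0 0 0 0.005 0; 0 0 0 0 0 0 0")

```text
time_s: 2.57
eef_pos: [0.4957, -0.1406, 0.1478]
eef_rot: [[0.076, 0.997, 0.003], [0.997, -0.076, -0.002], [-0.002, 0.003, -1.0]]
wrist_force: [0.3, -1.7, 1.4]
finger_gap: 0.004
finger_force: 1.1
```

Call:
carry_out(targets="0 0 0 0 0 0.003 0; 0 0 0 0 0 0.003 0; 0 0 0 0 0 0.002 0; 0 0 0 0 0 0.001 0; 0 0 0 0 0 0 0")

```text
time_s: 2.98
eef_pos: [0.4958, -0.1415, 0.1397]
eef_rot: [[0.076, 0.997, 0.003], [0.997, -0.076, -0.004], [-0.004, 0.003, -1.0]]
wrist_force: [-0.5, -5.5, 7.4]
finger_gap: 0.005
finger_force: 3.7
```

Call:
carry_out(targets="0 0 0 0 0 0.001 0; 0 0 0 0 0 0.001 0; 0 0 0 0 0 0 0")

```text
time_s: 3.23
eef_pos: [0.4959, -0.1416, 0.1389]
eef_rot: [[0.076, 0.997, 0.003], [0.997, -0.076, -0.004], [-0.004, 0.003, -1.0]]
wrist_force: [-5.8, -4.4, 16.5]
finger_gap: 0.007
finger_force: 8.7
```

Call:
carry_out(targets="0 0 0 0 0 0.001 0; 0 0 0 0 0 0 0; 0 0 0 0 0 0 0")

```text
time_s: 3.48
eef_pos: [0.496, -0.1417, 0.1387]
eef_rot: [[0.075, 0.997, 0.003], [0.997, -0.075, -0.005], [-0.004, 0.004, -1.0]]
wrist_force: [-9.5, -2.7, 24.4]
finger_gap: 0.001
finger_force: 12.2
```

```bash
python3 - <<'E'
from h import *
go([.4968,-.1382])
c=cam('wrist'); cv2.imwrite('pics/w2.png',c['frame'][...,::-1])
E
```

```text
pos [ 0.496  -0.1417  0.1387] d_tool [ 0.0035  0.0006 -0.    ] rotvec [ 0.2   0.26 -0.31] F [-9.5 -2.7 24.4] 3.4833 [-29.  11. 106.  -0.  63. -25.]
```

View pics/w2.png

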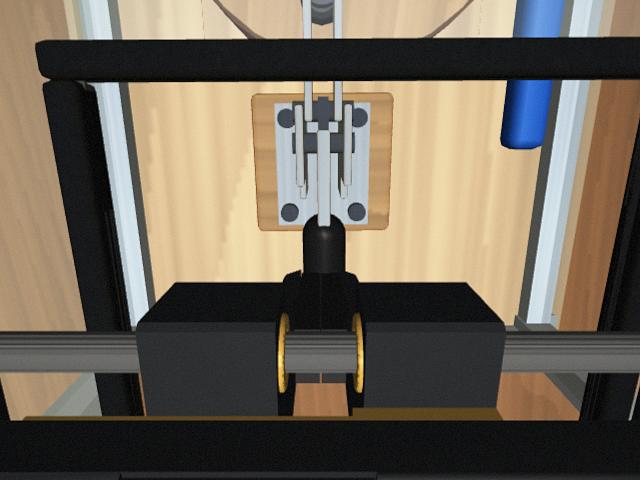

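The right lever has met its stop: TCP z holds at 0.1387 while the force rises to 24 N. In the wrist view the level grip sits centred under the fingertips at (323,250). I'll press a little more, then lift out.

Call:
carry_out(targets="0 0 0 0 0 0.001 0; 0 0 0 0 0 0 0; 0 0 0 0 0 -0.002 0; 0 0 0 0 0 -0.006 0; 0 0 0 0 0 -0.02 0")

```text
time_s: 3.95
eef_pos: [0.4927, -0.1384, 0.1599]
eef_rot: [[0.076, 0.997, -0.004], [0.997, -0.076, 0.003], [0.003, -0.005, -1.0]]
wrist_force: [-0.1, 0.1, -0.0]
finger_gap: 0.007
finger_force: 0.0
```

Call:
carry_out(targets="0 0 0 0 0 -0.04 0; 0 0 0 0 0 -0.04 0; 0 0 0 0 0 -0.02 0; 0 0 0 0 0 0 0; 0 0 0 0 0 0 0")

```text
time_s: 4.37
eef_pos: [0.495, -0.1394, 0.2627]
eef_rot: [[0.076, 0.997, 0.002], [0.997, -0.076, -0.001], [-0.001, 0.002, -1.0]]
wrist_force: [-0.4, -0.7, -0.9]
finger_gap: 0.005
finger_force: 0.0
```

```bash
python3 - <<'E'
from h import *
go([.5376,.17])
c=cam('wrist'); h=np.load('hood.npz')
E
```

```text
pos [ 0.495  -0.1394  0.2627] d_tool [ 3.117e-01  1.920e-02 -1.000e-04] rotvec [ 0.12  0.04 -0.31] F [-0.4 -0.7 -0.9] 4.3667 [-29.   2. 100.   0.  77. -25.]
```

Call:
carry_out(targets="0 0 -0.3 0.036 0.003 0 0; 0 0 0 0.036 0.003 0 0; 0 0 0 0.036 0.003 0 0; 0 0 0 0.036 0.003 0 0; 0 0 0 0.036 0.002 0 0")

```text
time_s: 4.83
eef_pos: [0.5201, 0.041, 0.2591]
eef_rot: [[0.071, 0.997, -0.004], [0.997, -0.071, 0.001], [0.001, -0.004, -1.0]]
wrist_force: [0.5, -0.5, 0.4]
finger_gap: 0.006
finger_force: 0.0
```

Call:
carry_out(targets="0 0 0 0.036 0.002 0 0; 0 0 0 0.034 0 0 0; 0 0 0 0 0 0 0; 0 0 0 0 0 0 0")

```text
time_s: 5.17
eef_pos: [0.5269, 0.1105, 0.2592]
eef_rot: [[0.067, 0.998, -0.005], [0.998, -0.067, 0.0], [-0.0, -0.005, -1.0]]
wrist_force: [0.1, -0.3, 0.5]
finger_gap: 0.004
finger_force: 0.0
```

```bash
python3 - <<'E'
from h import *
go([.5376,.2])
c=cam('wrist'); cv2.imwrite('pics/w3.png',c['frame'][...,::-1])
E
```

```text
pos [0.5269 0.1105 0.2592] d_tool [ 0.09    0.0047 -0.    ] rotvec [-0.26  0.02  0.19] F [ 0.1 -0.3  0.5] 5.1667 [-1.  6. 97. -0. 78.  3.]
```

View pics/w3.png

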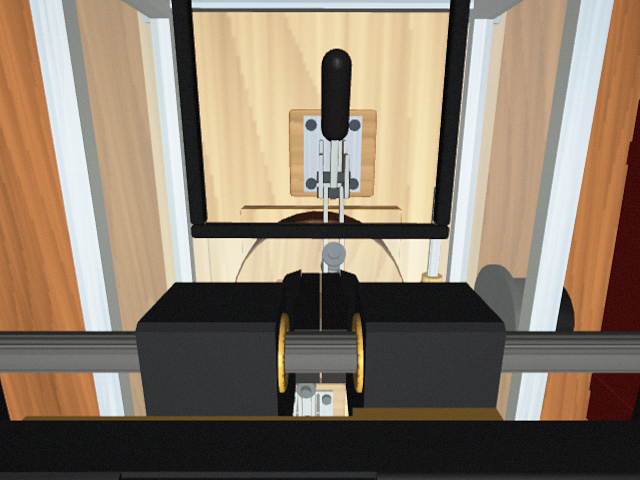

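The left grip runs from its inner end at (335,138) to its free end at (336,50). The near edging of the window has its outer corners at (191,236) and (449,236).

```bash
python3 - <<'E'
from h import *
c=np.load('wrist.npz');h=np.load('hood.npz')
for n,u,v,z in [('near l',191,238,.179),('near r',449,238,.179),('tip',337,62,None),('mid',336,95,None),('inner',335,130,None)]:
    p=W(c,u,v,z); r=p[:2]-h['C']; print(n,p.round(4),'hood',(r@h['x']).round(4),(r@h['y']).round(4))
E
```

```text
near l [0.4546 0.1221 0.179 ] hood -0.0713 0.0847
near r [0.5987 0.1126 0.179 ] hood 0.0731 0.0853
tip [0.5426 0.212  0.1512] hood 0.0102 0.1806
mid [0.5413 0.195  0.1444] hood 0.0101 0.1634
inner [0.5399 0.1748 0.1356] hood 0.0101 0.1432
```

Call:
carry_out(targets="0 0 0 0.031 0.002 0 0; 0 0 0 0.031 0.002 0 0; 0 0 0 0.031 0.002 0 0; 0 0 0 0 0 0 0; 0 0 0 0 0 0 0")

```text
time_s: 5.63
eef_pos: [0.5406, 0.2006, 0.2605]
eef_rot: [[0.07, 0.998, -0.002], [0.998, -0.07, -0.001], [-0.001, -0.002, -1.0]]
wrist_force: [0.1, -0.1, -0.0]
finger_gap: 0.007
finger_force: 0.0
```

```bash
python3 - <<'E'
from h import *
go([.5418,.2035])
E
```

```text
pos [0.5406 0.2006 0.2605] d_tool [ 0.0029  0.001  -0.    ] rotvec [-0.11  0.05  0.01] F [ 0.1 -0.1 -0. ] 5.6333 [ 9. 10. 91. -0. 78. 13.]
```

Call:
carry_out(targets="0 0 0 0.001 0.001 0.025 0; 0 0 0 0 0 0.03 0; 0 0 0 0 0 0.015 0; 0 0 0 0 0 0.006 0; 0 0 0 0 0 0.006 0")

```text
time_s: 6.05
eef_pos: [0.5417, 0.2002, 0.1786]
eef_rot: [[0.073, 0.997, -0.002], [0.997, -0.073, -0.001], [-0.001, -0.002, -1.0]]
wrist_force: [0.0, -0.3, 0.4]
finger_gap: 0.004
finger_force: 0.0
```

Call:
carry_out(targets="0 0 0 0 0 0.006 0; 0 0 0 0 0 0.006 0; 0 0 0 0 0 0.006 0; 0 0 0 0 0 0.005 0; 0 0 0 0 0 0 0")

```text
time_s: 6.47
eef_pos: [0.5429, 0.2024, 0.1574]
eef_rot: [[0.07, 0.998, 0.003], [0.998, -0.07, 0.001], [0.001, 0.002, -1.0]]
wrist_force: [0.7, 0.6, 2.2]
finger_gap: 0.004
finger_force: 0.8
```

Call:
carry_out(targets="0 0 0 0 0 0.005 0; 0 0 0 0 0 0.004 0; 0 0 0 0 0 0.003 0; 0 0 0 0 0 0.002 0; 0 0 0 0 0 0 0")

```text
time_s: 6.88
eef_pos: [0.5427, 0.2026, 0.1432]
eef_rot: [[0.07, 0.998, 0.002], [0.998, -0.07, 0.001], [0.001, 0.002, -1.0]]
wrist_force: [0.8, 2.2, 3.9]
finger_gap: 0.007
finger_force: 1.9
```

Call:
carry_out(targets="0 0 0 0 0 0.002 0; 0 0 0 0 0 0.001 0; 0 0 0 0 0 0.001 0; 0 0 0 0 0 0 0; 0 0 0 0 0 0 0")

```text
time_s: 7.3
eef_pos: [0.5427, 0.2031, 0.1399]
eef_rot: [[0.07, 0.998, 0.002], [0.998, -0.07, 0.002], [0.002, 0.002, -1.0]]
wrist_force: [-0.2, 6.3, 8.0]
finger_gap: 0.003
finger_force: 3.9
```

Call:
carry_out(targets="0 0 0 0 0 0.001 0; 0 0 0 0 0 0.001 0; 0 0 0 0 0 0 0; 0 0 0 0 0 0 0")

```text
time_s: 7.63
eef_pos: [0.5428, 0.2032, 0.139]
eef_rot: [[0.07, 0.998, 0.003], [0.998, -0.07, 0.002], [0.002, 0.002, -1.0]]
wrist_force: [-3.6, 5.2, 15.8]
finger_gap: 0.004
finger_force: 7.6
```

Call:
carry_out(targets="0 0 0 0 0 0.001 0; 0 0 0 0 0 0.001 0; 0 0 0 0 0 0 0; 0 0 0 0 0 0 0")

```text
time_s: 7.97
eef_pos: [0.543, 0.2033, 0.1387]
eef_rot: [[0.07, 0.998, 0.003], [0.998, -0.07, 0.002], [0.002, 0.003, -1.0]]
wrist_force: [-8.4, 3.4, 26.1]
finger_gap: 0.005
finger_force: 13.2
```

Call:
carry_out(targets="0 0 0 0 0 -0.003 0; 0 0 0 0 0 -0.006 0; 0 0 0 0 0 -0.02 0; 0 0 0 0 0 -0.04 0; 0 0 0 0 0 -0.04 0")

```text
time_s: 8.38
eef_pos: [0.54, 0.2013, 0.2423]
eef_rot: [[0.071, 0.997, -0.007], [0.997, -0.071, -0.002], [-0.002, -0.006, -1.0]]
wrist_force: [0.5, -0.3, 0.0]
finger_gap: 0.008
finger_force: 0.0
```

Call:
carry_out(targets="0 0 0 -0.03 0 -0.04 0; 0 0 0 -0.04 0 -0.02 0; 0 0 0 -0.03 0 0 0; 0 0 0 0 0 0 0; 0 0 0 0 0 0 0")

```text
time_s: 8.8
eef_pos: [0.5351, 0.1084, 0.2953]
eef_rot: [[0.074, 0.997, -0.001], [0.997, -0.074, -0.0], [-0.001, -0.001, -1.0]]
wrist_force: [0.5, -0.6, -0.8]
finger_gap: 0.009
finger_force: 0.0
```

```bash
python3 - <<'E'
from h import *
go([.54,.2])
c=cam('wrist'); cv2.imwrite('pics/w4.png',c['frame'][...,::-1])
s=cam('side'); f=s['frame'][165:285,260:420,::-1]; cv2.imwrite('pics/side3.png',cv2.resize(f,(800,600),interpolation=cv2.INTER_CUBIC))
E
```

```text
pos [0.5351 0.1084 0.2953] d_tool [ 0.0917 -0.0018 -0.    ] rotvec [-0.06  0.03 -0.21] F [ 0.5 -0.6 -0.8] 8.8 [-1.  5. 94. -0. 82.  3.]
```

View pics/w4.png

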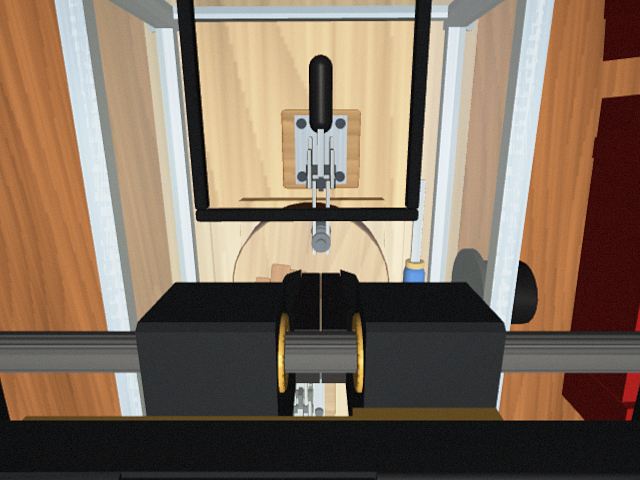

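View pics/side3.png

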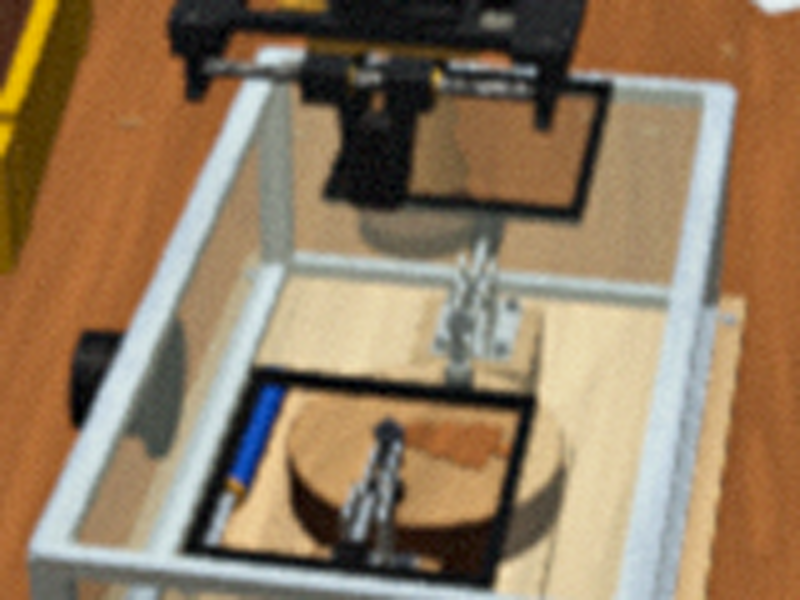

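Both levers look level and the slice and gouge are where they were. I'll check the levers' slope by depth, moving back over the right side for the second one.

Call:
carry_out(targets="0 0 0 -0.038 -0.003 0 0; 0 0 0 -0.038 -0.003 0 0; 0 0 0 -0.038 -0.003 0 0; 0 0 0 -0.038 -0.003 0 0; 0 0 0 -0.038 -0.003 0 0")

```text
time_s: 9.32
eef_pos: [0.5065, -0.0785, 0.2947]
eef_rot: [[0.068, 0.998, -0.002], [0.998, -0.068, 0.001], [0.001, -0.002, -1.0]]
wrist_force: [0.9, 0.2, -0.1]
finger_gap: 0.005
finger_force: 0.0
```

Call:
carry_out(targets="0 0 0 -0.038 -0.003 0 0; 0 0 0 -0.038 -0.003 -0.01 0; 0 0 0 -0.04 -0.003 -0.01 0; 0 0 0 0 0 0 0; 0 0 0 0 0 0 0")

```text
time_s: 9.73
eef_pos: [0.4899, -0.1944, 0.3151]
eef_rot: [[0.073, 0.997, -0.001], [0.997, -0.073, 0.001], [0.001, -0.001, -1.0]]
wrist_force: [0.5, 0.7, -0.8]
finger_gap: 0.004
finger_force: 0.0
```

```bash
python3 - <<'E'
from h import *
h=np.load('hood.npz')
def rep(c,q):
    for u,v in q:
        p=W(c,u,v); r=p[:2]-h['C']; print((r@h['x']).round(4),(r@h['y']).round(4),p[2].round(4))
print('left');rep(np.load('wrist.npz'),[(320,70),(320,90),(320,115)])
go([.5,-.14]); c=cam('wrist'); 
# right grip: project expected grip points at z .122
pts=np.array([np.r_[h['C']+h['x']*-.0108+h['y']*y,.122] for y in(-.15,-.17,-.19)])
px=cv2.projectPoints(pts,c['rvec'].astype(float),c['tvec'].astype(float),c['K'],None)[0].reshape(-1,2).round().astype(int); print('right',px.tolist()); rep(c,px)
E
```

```text
left
0.0099 0.1837 0.1205
0.0098 0.17 0.1203
0.0097 0.1522 0.1207
pos [ 0.4899 -0.1944  0.3151] d_tool [0.055 0.006 0.   ] rotvec [-0.05 -0.04 -0.17] F [ 0.5  0.7 -0.8] 9.7333 [-35.   2.  95.   0.  84. -30.]
right [[324, 112], [324, 138], [324, 163]]
-0.0109 -0.15 0.1206
-0.0109 -0.1702 0.1205
-0.0109 -0.1903 0.1199
```

Both grips are level at about z = 0.1205 m along their length, and the hand is high and clear. Handing in.

```bash
python3 -c "
from h import *
print(manip.finish_job())"
```

```text
the job is handed in; nothing more can be done
None
```

Both clamp levers are pressed fully down and measure level along their grips, the hand is out and clear above the hood, and the job is handed in at about 10 s on the robot's clock; no verdict came back.

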